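# Return the dark pepper mill to the condiment tray

## Task

Pick up the tall dark-wood pepper mill and stand it upright in the empty round recess of the wooden condiment tray, next to the salt jar, then let go of it. The mill is top-heavy: keep it upright all the way, carry it slowly, and set it down rather than drop it. Leave the light-wood mill and the salt jar standing where they are.

Things in the scene. Friction and masses are not known exactly. Their poses are not given: they have to be found in the camera images.
- mill_dark: the mill to move: dark wood, round, 212 mm tall, heavy steel head; 0.36 to 0.56 kg, centre of mass about 136 mm up, topples when tilted about 10 degrees. Foot 52 mm across, waist 36, neck 32 at 136-144 mm height; head an upright cylinder 42 mm across at 147-192 mm height (grip here, from above, any yaw), small ball on top. Origin: centre of underside, z up. May swap places with the light mill
- mill_light: a second mill of the same shape and size but of pale wood, a bystander to be left standing. Origin at the centre of its underside, z up along its axis.
- salt_jar: clear jar of salt with a tan lid, 72 mm in diameter, 78 mm tall, standing in the tray's other recess (lid top 88 mm above the table), on the side away from the robot; leave it there. Origin at the centre of its underside, z up.
- empty_seat (a point): centre of the floor of the tray's empty recess. The tray is a brown wooden board, 130 x 240 x 20 mm, fixed to the table, with two round recesses 85 mm across and 10 mm deep, 110 mm apart along its length; recess floors 10 mm above the table, tray top 20 mm. x across the tray, y along it (away from the salt jar), z up

How it is judged:
By the outcome, as a careful person would: the job done as asked, in the order asked, and still so for the second after the job is handed in, with the robot touching nothing.
It also fails if it takes over 45 s, if anything falls off the work surface, if the arm or the gripper's body presses on something with over 40 N, if the wrist force passes 120 N, or if a joint passes its speed limit or range.

## Robot

A 6-joint arm with a two-finger parallel gripper is mounted at the origin on a cart in front of the work surface, level with it; the furniture and walls round the work are solid. World frame = base frame: x ahead of the robot, y to its left, z up, the work surface at z = 0. Lengths are in mm, angles in rad, forces in N, time in s.
With the tool pointing down it reaches from about 275 to 750 mm from the base axis. Payload 10.2 kg.
Tool frame: the origin (TCP) lies at the very end of the fingers, on their centre line; the grasp point (between the pads) lies 19 mm behind it; z points along the fingers, y is the line along which they close (so a half turn about z gives the same grasp; the last joint's range is limited). The gripper opens to 85 mm and grips with 20 to 120 N. Pads are 22 mm wide; open, the fingers measure 114 mm over their backs; the gripper's body (76 mm by 85 mm) begins 54 mm behind the grasp point. The pads swing forward as they close: fully open they stand 13 mm farther back than shut.
Start: joints at [-1.529, 0.313, 1.498, -0, 1.331, -0.223], TCP at [137.388, -506.711, 231.294] pointing down, gripper open.
Joint ranges: [-2.94, 2.94], [-0.97, 2.17], [0.19, 2.56], [-1.23, 4.37], [0.02, 3.11], [-2.88, 2.88]. Speed limits (rad/s): [2.39, 2.39, 3.01, 3.14, 3.14, 3.14].

## Interface

Orientations are given as a unit quaternion [w, x, y, z].
In Python, from rig import monitor, eyes, job gives the robot as it stands. The module is installed in compiled form; this text tells all that it offers.
- The arm moves only by the tool send_rows, never from a script. Its argument "targets" is one flat list of numbers, 7 for each row, row after row: the turn, a rotation vector about the tool's x, y, z in degrees, then the shift along the tool's x, y, z in units of 60 mm (1.0 is 60 mm), then the opening, from -1 (shut) to 1 (fully open), so that 0 is half open. A call has 1 to 5 rows; each row shifts and turns the commanded pose from where the row before left it, along the tool's axes as they then stand; what a row does not reach is not made up. A row lasts 1/8 s, in which the tool goes at most 62.5 mm and 10.7 degrees, less where a joint would pass 70% of its speed; a pose out of reach is approached as far as the arm can. A call is refused whole if a number of a shift passes 1 or a number of a turn 10.7, either way. A call with a gripper value outside its range is refused whole. The fingers move at their own pace and stop on an object; "newtons" is the grip in N (left out, the last holds). Time passes only in rows, so rows that do not move let the fingers close. It gives the time, the measured TCP pose, the force, the opening and the grip force at its end, in the units of the state.
- monitor.sense(): the state, without advancing time (a new reading comes with each control period).
- eyes.capture(name): name is "scene" or "top" or "wrist"; returns a dict with "img" (400x640x3 uint8, red, green, blue), "K" (3x3 intrinsics, pixels), "distortion" ([k1, k2, p1, p2, k3] as OpenCV has them; the pictures are not rectified), "R" (3x3) and "t" (3): a world point X has camera coordinates R X + t. Camera axes: x right, y down, z forward; pixel columns grow to the right and rows downward; lengths in mm; the calibration is good to about 2 mm. A picture is of the moment at which its call begins. There is no depth.
- job.finish_job(): hands the job in; it is judged then, once.
The state is a dict: "time_s": time; "joints": joint angles; "dq": joint speeds; "tau": joint torques, N m; "eef_pos": TCP position; "ee_rot": TCP orientation; "force": force on the tool from outside, world axes, zero at the start; "wrist_torque": the same for the moment, N m; "grip_width": opening from 0.0 (shut) to 1.0 (fully open); "grip_force": force on a finger pad.
Only numpy, scipy, OpenCV 4.12 (cv2) and the standard library are available. Lean on these libraries where they do the work, as an engineer would, in place of code of your own. Each camera call takes 0.05 s, during which the arm holds its last target. There are 200 camera calls.

## Working session

There is one attempt and no reset: what is moved stays moved. The work goes in short steps, Python scripts to look and compute and a tool call to move; the robot and the scene stay as the last step left them, time stands still between calls to the robot, and variables do not carry over. Pictures are saved under pics/ and viewed, at most 10 in all, crops included, and the job is handed in when it is done.

Besides the shell and the picture viewer there is one more tool, called after "Emit:" as name(argument=value, ...) on one line, values as JSON. send_rows: Moves the arm, as the interface text tells. Its arguments: {"type":"object","properties":{"targets":{"type":"array","items":{"type":"number"}},"newtons":{"type":"number"}},"required":["targets"]}

```bash
mkdir -p pics
cat > h.py <<'E'
import numpy as np, cv2
from rig import monitor, eyes, job
def ray(c,uv):
    p=cv2.undistortPoints(np.array([[uv]],float),c["K"],np.array(c["distortion"],float))[0,0]
    R=np.array(c["R"]);o=-R.T@np.array(c["t"]);d=R.T@np.array([p[0],p[1],1.]);return o,d/np.linalg.norm(d)
def onz(c,uv,z):
    o,d=ray(c,uv);return o+d*(z-o[2])/d[2]
def proj(c,X):
    return cv2.projectPoints(np.array([X],float),cv2.Rodrigues(np.array(c["R"],float))[0],np.array(c["t"],float),c["K"],np.array(c["distortion"],float))[0].reshape(-1,2)
E
python3 - <<'E'
from h import *
import pickle
d={}
for n in("scene","top"):
    c=eyes.capture(n);d[n]=c;cv2.imwrite(f"pics/{n}0.png",c["img"][:,:,::-1]);print(n,-np.array(c["R"]).T@np.array(c["t"]))
pickle.dump(d,open("c0.pkl","wb"))
s=monitor.sense();print(s["eef_pos"],s["ee_rot"],s["grip_width"],s["time_s"])
E
```

```text
scene [ 271.92492669 -505.76303385  667.9633874 ]
top [ 499.18246567   68.52708452 1046.86118171]
[ 137.37766699 -506.46954149  230.78356838] [-5.88835545e-04  9.91247899e-01  1.32012320e-01  4.77074725e-05] 0.9986556264943452 0.1
```

View pics/scene0.png

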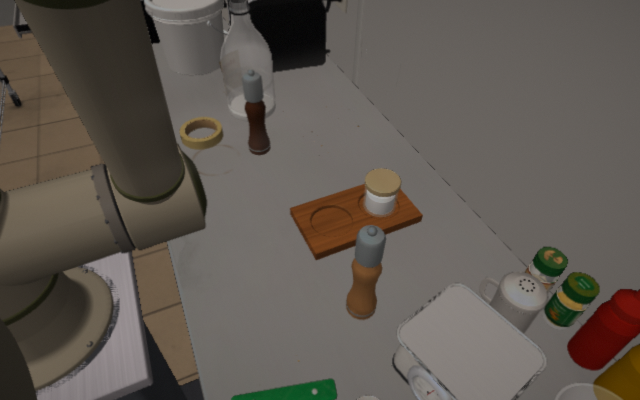

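View pics/top0.png

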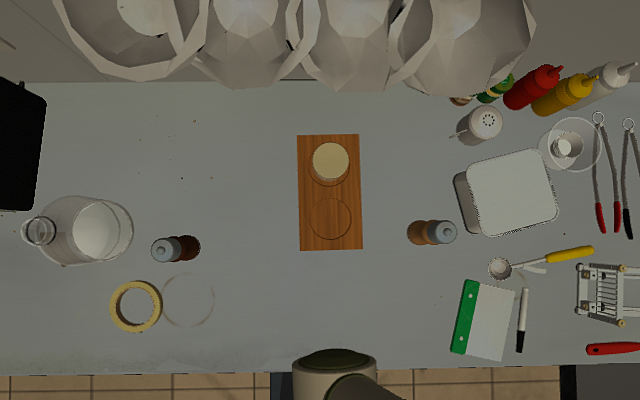

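The scene view shows the dark mill at (256,110), the pale mill at (365,275) and the tray at (355,215) with its empty recess at (330,220). In the top view the dark mill's head is near (167,249), the tray spans (298-362,135-250) and the recess is at (330,218). A glass carafe stands left of the dark mill. Next I'll crop closer on the mill and find the tray corners.

Run:
```python
from h import *
import pickle
d=pickle.load(open("c0.pkl","rb"))
t=d["top"];im=t["img"];hsv=cv2.cvtColor(im,cv2.COLOR_RGB2HSV)
m=cv2.inRange(hsv,(3,110,60),(20,255,255));m[:, :280]=0;m[:,380:]=0;m[:120]=0;m[260:]=0
cs,_=cv2.findContours(m,cv2.RETR_EXTERNAL,cv2.CHAIN_APPROX_NONE);c=max(cs,key=cv2.contourArea)
b=cv2.boxPoints(cv2.minAreaRect(c));P=np.array([onz(t,p,20) for p in b]);print(b,P.round(0));ctr=P.mean(0);print("tray",ctr)
jar=onz(t,(330.5,160.5),88);print("jar",jar, "recess px",onz(t,(330,218.5),18))
a=cv2.resize(im[225:275,140:210],None,fx=10,fy=10,interpolation=cv2.INTER_CUBIC)[:500,:400]
a=cv2.resize(im[230:270,145:205],None,fx=6.6,fy=6.6,interpolation=cv2.INTER_CUBIC)
s=d["scene"]["img"];e=cv2.resize(s[60:160,230:290],None,fx=6,fy=6,interpolation=cv2.INTER_CUBIC)
o=np.zeros((600,780,3),np.uint8);o[:a.shape[0],:a.shape[1]]=a;o[:,400:760]=e
cv2.imwrite("pics/crop.png",o[:,:,::-1])
```

```text
[[296.05966 135.02765]
 [358.94644 133.17804]
 [362.3466  248.7839 ]
 [299.4598  250.63351]] [[708.  73.  20.]
 [711. -59.  20.]
 [471. -61.  20.]
 [469.  68.  20.]]
tray [589.59573022   5.12718708  20.        ]
jar [643.70711049   6.10075635  88.        ] recess px [533.84087901   4.25305235  18.        ]
```

View pics/crop.png

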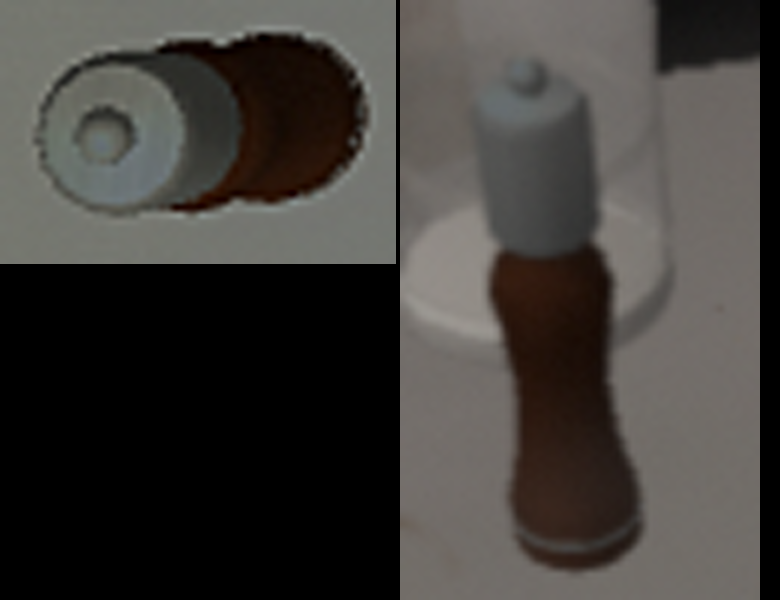

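The crop shows the dark mill's ball at about (160.5,250.1) and its head-disc centre at about (161.8,250.4) in the top view. In the scene view the ball is at about (250.7,72) and the foot centre near (259,149). The mill is upright and the carafe stands behind it.

Run:
```python
from h import *
import pickle
d=pickle.load(open("c0.pkl","rb"));t=d["top"];s=d["scene"]
o1,d1=ray(t,(160.5,250.1));o2,d2=ray(s,(250.6,72.3))
k=np.linalg.lstsq(np.c_[d1,-d2],o2-o1,rcond=None)[0];print("ball tri",o1+k[0]*d1,o2+k[1]*d2)
print("ball z205",onz(t,(160.5,250.1),205),onz(s,(250.6,72.3),205));print("disc",onz(t,(161.8,250.4),192))
# foot: scene left/right at foot
print("foot scene",onz(s,(258.9,149),5),"foot top right edge",onz(t,(200.4,247.5),12))
print("carafe base",onz(s,(252,103),5),onz(s,(230,105),5),onz(s,(275,103),5), "neck?",[onz(t,(38,231),z) for z in(250,300)])
b=t;L=[onz(t,p,205) for p in((444.5,231),)];print("light",L)
print("tape", onz(t,(135,305),25))
```

```text
ball tri [477.85523212 299.31981018 205.10308886] [476.36377021 299.79483378 205.27111902]
ball z205 [477.8526202  299.34807502 205.        ] [476.48356314 300.26685823 205.        ]
disc [476.99320335 300.71870035 192.        ]
foot scene [473.09827653 291.80017574   5.        ] foot top right edge [477.35715683 270.84305501  12.        ]
carafe base [518.39956238 489.02537089   5.        ] [460.15480442 502.74698763   5.        ] [576.72826838 464.61331937   5.        ] neck? [array([511.03535153, 480.08309084, 250.        ]), array([510.29162815, 454.25952108, 300.        ])]
light [array([ 504.1899742 , -178.47947255,  205.        ])]
tape [363.96249925 399.05676417  25.        ]
```

Dark mill axis at about (477,300), seat at about (534.5,4.5). The carafe is about 120 mm clear of the mill. I'll move with the tool yaw kept constant.

Emit:
send_rows(targets=[0,0,0,0.3,-0.4,-0.2,1,0,0,0,0.45,-0.575,-0.2,1,0,0,0,0.45,-0.575,-0.2,1,0,0,0,0.45,-0.575,0,1,0,0,0,0.45,-0.575,0,1])

```text
time_s: 0.72
eef_pos: [216.9, -315.9, 267.1]
ee_rot: [-0.0, 0.991, 0.132, 0.0]
force: [0.4, 0.1, -0.9]
grip_width: 1.0
grip_force: 0.0
```

Emit:
send_rows(targets=[0,0,0,0.45,-0.575,0,1,0,0,0,0.45,-0.575,0,1,0,0,0,0.45,-0.575,0,1,0,0,0,0.45,-0.575,0,1,0,0,0,0.45,-0.575,0,1])

```text
time_s: 1.35
eef_pos: [302.0, -114.2, 267.2]
ee_rot: [0.0, 0.991, 0.132, 0.0]
force: [1.3, -0.4, 0.1]
grip_width: 0.997
grip_force: 0.0
```

Emit:
send_rows(targets=[0,0,0,0.45,-0.575,0,1,0,0,0,0.45,-0.575,0,1,0,0,0,0.45,-0.575,0,1,0,0,0,0.45,-0.575,0,1,0,0,0,0.45,-0.575,0,1])

```text
time_s: 1.98
eef_pos: [387.2, 87.8, 267.2]
ee_rot: [0.0, 0.991, 0.132, -0.0]
force: [0.4, -0.6, 0.2]
grip_width: 1.0
grip_force: 0.0
```

Emit:
send_rows(targets=[0,0,0,0.45,-0.575,0,1,0,0,0,0.45,-0.575,0,1,0,0,0,0.45,-0.575,0,1,0,0,0,0.3,-0.4,0,1,0,0,0,0,0,0,1])

```text
time_s: 2.6
eef_pos: [449.1, 236.5, 266.5]
ee_rot: [0.0, 0.991, 0.133, -0.001]
force: [0.2, -0.3, -0.2]
grip_width: 1.001
grip_force: 0.0
```

Run:
```python
from h import *
import pickle
d={}
for n in("wrist","scene","top"):
    d[n]=eyes.capture(n)
pickle.dump(d,open("c1.pkl","wb"))
cv2.imwrite("pics/w1.png",d["wrist"]["img"][:,:,::-1])
s=monitor.sense();print(s["eef_pos"],s["joints"]);c=d["wrist"];print(-np.array(c["R"]).T@np.array(c["t"]))
print(proj(c,[477,300,205]),proj(c,[477,300,192]))
```

```text
[448.83602746 234.65320674 267.15135015] [ 2.50130487e-01  2.47579565e-01  1.48978650e+00 -1.97492487e-04
  1.40475919e+00  1.55653190e+00]
[529.13945635 257.75594232 408.76121311]
[[234.14591764 154.15853986]] [[239.06457848 150.40582763]]
```

View pics/w1.png

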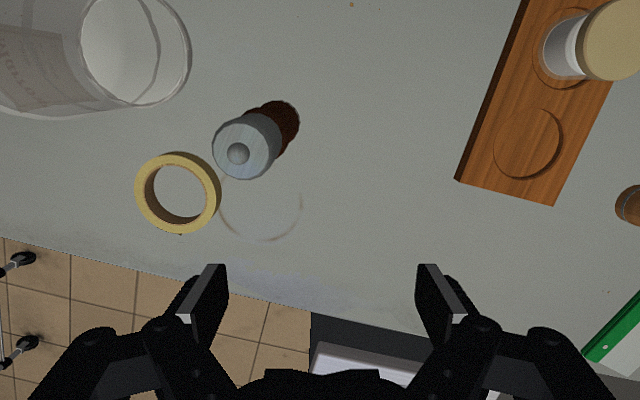

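The wrist view shows the dark mill's ball at (237.5,153), its disc centre at about (241,151.5) and the recess at about (529,143). All are close to the predictions.

Run:
```python
from h import *
import pickle
c=pickle.load(open("c1.pkl","rb"))["wrist"]
print(onz(c,(237.5,153),205),onz(c,(241,151.5),192),"recess",onz(c,(529,143.5),20))
b=[onz(c,p,20) for p in((455,181),(554,206))];print(b)
```

```text
[478.26778481 298.10573964 205.        ] [476.61722245 298.62023845 192.        ] recess [535.18165169   2.9782808   20.        ]
[array([468.29050962,  71.35980342,  20.        ]), array([471.62764993, -64.95765991,  20.        ])]
```

Emit:
send_rows(targets=[0,0,0,0.25,-0.31,0,1,0,0,0,0.25,-0.31,0,1,0,0,0,0.24,-0.29,0,1,0,0,0,0,0,0,1,0,0,0,0,0,0.3,1])

```text
time_s: 3.38
eef_pos: [477.9, 298.6, 250.2]
ee_rot: [-0.0, 0.991, 0.132, 0.001]
force: [0.5, 0.2, 0.7]
grip_width: 1.005
grip_force: 0.0
```

Run:
```python
from h import *
s=monitor.sense();print(s["eef_pos"],s["ee_rot"])
c=eyes.capture("wrist");cv2.imwrite("pics/w2.png",c["img"][:,:,::-1])
p=np.array(s["eef_pos"]);print(proj(c,[p[0],p[1],205]),proj(c,[477.3,299,205]))
```

```text
[477.87123994 298.60858944 250.21809357] [-1.12927534e-04  9.91290765e-01  1.31686022e-01  1.18230129e-03]
[[320.54311909 229.38472457]] [[319.69260852 230.05211027]]
```

View pics/w2.png

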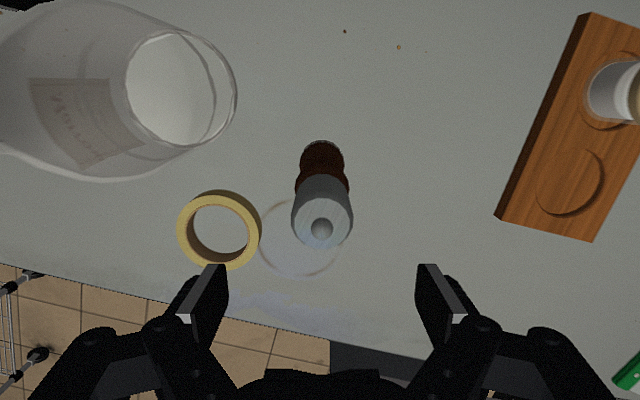

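The ball sits at (322,229), within about 1 mm of the tool axis at (320.5,229.4). Descending.

Emit:
send_rows(targets=[0,0,0,0,0,0.3,1,0,0,0,0,0,0.4,1,0,0,0,0,0,0.4,1,0,0,0,0,0,0.35,1,0,0,0,0,0,0.18,1], newtons=25)

```text
time_s: 4.05
eef_pos: [477.3, 298.5, 151.1]
ee_rot: [0.0, 0.991, 0.132, -0.001]
force: [-0.7, 0.3, -0.1]
grip_width: 0.998
grip_force: 0.0
```

Emit:
send_rows(targets=[0,0,0,0,0,0,0.4,0,0,0,0,0,0,0.2,0,0,0,0,0,0,0.1,0,0,0,0,0,0,0.02,0,0,0,0,0,0,-0.1], newtons=25)

```text
time_s: 4.68
eef_pos: [477.9, 299.4, 152.0]
ee_rot: [0.0, 0.991, 0.132, 0.001]
force: [0.3, -1.4, 4.2]
grip_width: 0.483
grip_force: 25.6
```

Emit:
send_rows(targets=[0,0,0,0,0,0,-0.3,0,0,0,0,0,0,-1,0,0,0,0,0,0,-1,0,0,0,0,0,0,-1], newtons=60)

```text
time_s: 5.18
eef_pos: [478.0, 299.4, 152.1]
ee_rot: [0.0, 0.991, 0.132, 0.001]
force: [0.1, -2.4, 5.2]
grip_width: 0.477
grip_force: 60.1
```

Emit:
send_rows(targets=[0,0,0,0,0,-0.05,-1,0,0,0,0,0,-0.1,-1,0,0,0,0,0,-0.2,-1,0,0,0,0,0,-0.2,-1,0,0,0,0,0,-0.15,-1], newtons=80)

```text
time_s: 5.8
eef_pos: [477.8, 299.6, 194.7]
ee_rot: [-0.0, 0.991, 0.132, 0.001]
force: [-0.3, -0.6, -3.9]
grip_width: 0.475
grip_force: 81.1
```

Run:
```python
from h import *
s=monitor.sense();print(s["eef_pos"],s["force"],s["grip_width"],s["grip_force"])
c=eyes.capture("scene");x,y=proj(c,[477,299,130])[0].astype(int);im=c["img"][y-90:y+90,x-90:x+90]
w=eyes.capture("wrist")["img"][100:340,200:460]
a=cv2.resize(im,(400,400),interpolation=cv2.INTER_CUBIC);b=cv2.resize(w,(400,370))
o=np.zeros((400,800,3),np.uint8);o[:,:400]=a;o[:370,400:]=b
cv2.imwrite("pics/s3.png",o[:,:,::-1]);print(x,y)
```

```text
[477.80339817 299.63025352 194.66139853] [-0.25347909 -0.59922467 -3.85411008] 0.4750061276445009 81.07764026150107
254 103
```

View pics/s3.png

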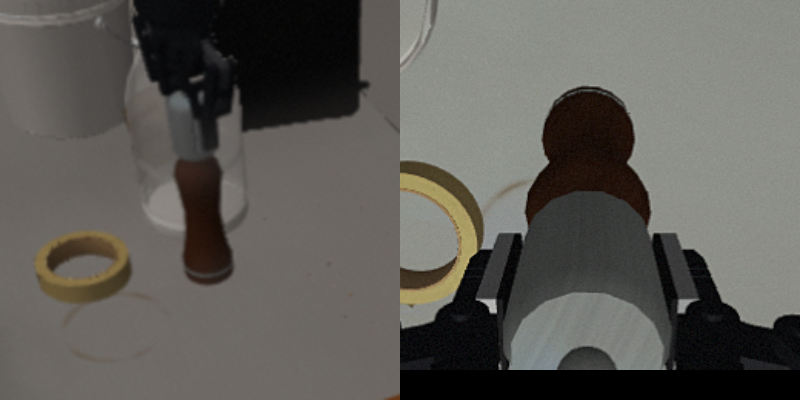

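The mill is lifted clear and hangs upright between the pads. Carrying it slowly.

Emit:
send_rows(targets=[0,0,0,-0.004,0.05,0,-1,0,0,0,-0.008,0.1,0,-1,0,0,0,-0.011,0.15,0,-1,0,0,0,-0.015,0.2,0,-1,0,0,0,-0.015,0.2,0,-1])

```text
time_s: 6.52
eef_pos: [485.8, 257.1, 193.5]
ee_rot: [0.0, 0.991, 0.132, -0.0]
force: [-0.0, 0.4, -4.9]
grip_width: 0.473
grip_force: 81.2
```

Emit:
send_rows(targets=[0,0,0,-0.015,0.2,0,-1,0,0,0,-0.015,0.2,0,-1,0,0,0,-0.015,0.2,0,-1,0,0,0,-0.015,0.2,0,-1,0,0,0,-0.015,0.2,0,-1])

```text
time_s: 7.15
eef_pos: [497.1, 198.3, 193.5]
ee_rot: [-0.0, 0.991, 0.132, 0.0]
force: [0.7, -0.1, -4.0]
grip_width: 0.471
grip_force: 81.2
```

Emit:
send_rows(targets=[0,0,0,-0.015,0.2,0,-1,0,0,0,-0.015,0.2,0,-1,0,0,0,-0.015,0.2,0,-1,0,0,0,-0.015,0.2,0,-1,0,0,0,-0.015,0.2,0,-1])

```text
time_s: 7.78
eef_pos: [508.4, 139.2, 193.5]
ee_rot: [-0.0, 0.991, 0.132, 0.0]
force: [0.5, 0.1, -4.0]
grip_width: 0.471
grip_force: 81.2
```

Emit:
send_rows(targets=[0,0,0,-0.015,0.2,0,-1,0,0,0,-0.015,0.2,0,-1,0,0,0,-0.015,0.2,0,-1,0,0,0,-0.015,0.2,0,-1,0,0,0,-0.015,0.2,0,-1])

```text
time_s: 8.4
eef_pos: [519.8, 80.1, 193.5]
ee_rot: [-0.0, 0.991, 0.132, 0.0]
force: [0.3, 0.2, -4.3]
grip_width: 0.47
grip_force: 81.2
```

Emit:
send_rows(targets=[0,0,0,-0.015,0.2,0,-1,0,0,0,-0.015,0.2,0,-1,0,0,0,-0.015,0.2,0,-1,0,0,0,-0.015,0.2,0,-1,0,0,0,-0.015,0.2,0,-1])

```text
time_s: 9.02
eef_pos: [531.1, 21.0, 193.5]
ee_rot: [-0.0, 0.991, 0.132, 0.0]
force: [-0.1, 1.3, -4.7]
grip_width: 0.471
grip_force: 81.2
```

Emit:
send_rows(targets=[0,0,0,-0.011,0.15,0,-1,0,0,0,-0.008,0.1,0,-1,0,0,0,-0.004,0.05,0,-1,0,0,0,0,0,0,-1,0,0,0,0,0,0,-1])

```text
time_s: 9.65
eef_pos: [534.3, 4.4, 193.5]
ee_rot: [-0.0, 0.991, 0.132, -0.0]
force: [0.2, 0.6, -4.7]
grip_width: 0.469
grip_force: 81.2
```

Run:
```python
from h import *
s=monitor.sense();print(s["eef_pos"],s["ee_rot"],s["force"],s["grip_width"],s["grip_force"])
t=eyes.capture("top");c=eyes.capture("scene");w=eyes.capture("wrist")
g=cv2.resize(c["img"][130:280,270:440],(450,397),interpolation=cv2.INTER_CUBIC);h=cv2.resize(w["img"][60:340,150:500],(350,280))
o=np.zeros((400,800,3),np.uint8);o[:397,:450]=g;o[:280,450:]=h
cv2.imwrite("pics/s4.png",o[:,:,::-1])
```

```text
[534.33100381   4.3578806  193.49750054] [-6.86093591e-05  9.91227572e-01  1.32166170e-01 -1.80285529e-05] [ 0.17627735  0.61200212 -4.69864741] 0.4692371179009974 81.17001939564943
```

View pics/s4.png

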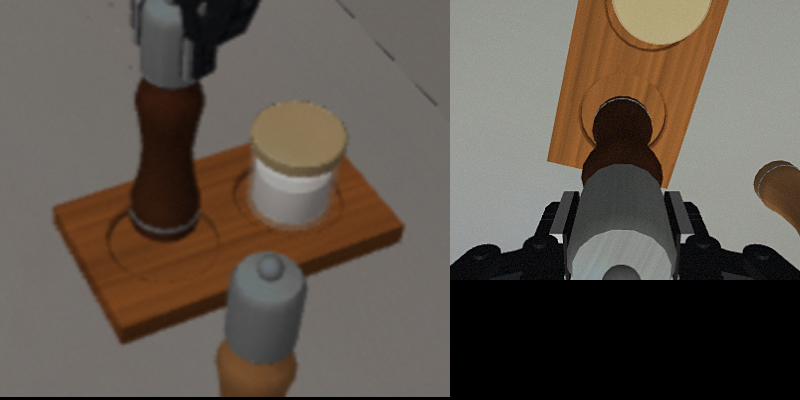

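The mill hangs above the recess at about (165,230) in the left crop, with the recess at (163,240), upright. Lowering now.

Emit:
send_rows(targets=[0,0,0,0,0,0.08,-1,0,0,0,0,0,0.12,-1,0,0,0,0,0,0.12,-1,0,0,0,0,0,0.08,-1,0,0,0,0,0,0.05,-1])

```text
time_s: 10.42
eef_pos: [534.3, 4.1, 166.1]
ee_rot: [-0.0, 0.991, 0.132, -0.0]
force: [1.2, 0.2, -4.2]
grip_width: 0.472
grip_force: 81.2
```

Emit:
send_rows(targets=[0,0,0,0,0,0.02,-1,0,0,0,0,0,0.02,-1,0,0,0,0,0,0,-1])

```text
time_s: 10.8
eef_pos: [534.4, 4.1, 164.2]
ee_rot: [0.0, 0.991, 0.132, 0.0]
force: [0.7, 0.2, -3.0]
grip_width: 0.474
grip_force: 81.2
```

Emit:
send_rows(targets=[0,0,0,0,0,0.02,-1,0,0,0,0,0,0,-1])

```text
time_s: 11.05
eef_pos: [534.4, 4.1, 162.8]
ee_rot: [-0.0, 0.991, 0.132, -0.0]
force: [0.0, -0.1, -3.6]
grip_width: 0.474
grip_force: 81.2
```

Emit:
send_rows(targets=[0,0,0,0,0,0.015,-1,0,0,0,0,0,0,-1])

```text
time_s: 11.3
eef_pos: [534.5, 4.1, 162.2]
ee_rot: [0.0, 0.991, 0.132, 0.0]
force: [-0.1, 0.4, -2.8]
grip_width: 0.477
grip_force: 81.3
```

Emit:
send_rows(targets=[0,0,0,0,0,0.015,-1,0,0,0,0,0,0,-1])

```text
time_s: 11.55
eef_pos: [534.8, 4.0, 162.2]
ee_rot: [0.0, 0.991, 0.132, 0.001]
force: [-1.4, 0.5, 5.7]
grip_width: 0.479
grip_force: 82.3
```

Emit:
send_rows(targets=[0,0,0,0,0,0.015,-1,0,0,0,0,0,0,-1])

```text
time_s: 11.8
eef_pos: [535.0, 4.1, 162.1]
ee_rot: [0.0, 0.991, 0.132, 0.001]
force: [-3.3, 0.6, 13.0]
grip_width: 0.472
grip_force: 83.0
```

Contact confirmed. I'll ease the load off, then open gradually.

Emit:
send_rows(targets=[0,0,0,0,0,-0.018,-1,0,0,0,0,0,0,-1], newtons=30)

```text
time_s: 12.05
eef_pos: [534.8, 4.0, 162.2]
ee_rot: [0.0, 0.991, 0.132, 0.001]
force: [-1.8, 0.3, 6.8]
grip_width: 0.476
grip_force: 82.1
```

Emit:
send_rows(targets=[0,0,0,0,0,0,-0.03,0,0,0,0,0,0,0.05,0,0,0,0,0,0,0.12,0,0,0,0,0,0,0.3,0,0,0,0,0,0,0.6])

```text
time_s: 12.68
eef_pos: [534.3, 4.1, 161.2]
ee_rot: [-0.0, 0.991, 0.132, -0.0]
force: [0.3, 0.3, -0.4]
grip_width: 0.796
grip_force: 0.0
```

Emit:
send_rows(targets=[0,0,0,0,0,0,1,0,0,0,0,0,0,1,0,0,0,0,0,0,1,0,0,0,0,0,0,1])

```text
time_s: 13.18
eef_pos: [534.4, 4.1, 161.3]
ee_rot: [-0.0, 0.991, 0.132, 0.0]
force: [-0.6, 0.1, -1.1]
grip_width: 0.996
grip_force: 0.0
```

Run:
```python
from h import *
s=monitor.sense();p=s["eef_pos"];print(p,s["force"],s["grip_width"])
w=eyes.capture("wrist");c=eyes.capture("scene")
h=cv2.resize(w["img"][60:360,150:500],(350,300));g=cv2.resize(c["img"][130:280,270:440],(450,397),interpolation=cv2.INTER_CUBIC)
o=np.zeros((400,800,3),np.uint8);o[:397,:450]=g;o[:300,450:]=h;cv2.imwrite("pics/s5.png",o[:,:,::-1])
```

```text
[534.39592014   4.09529753 161.30797369] [-0.6414861   0.09354713 -1.12071917] 0.9963476890657706
```

View pics/s5.png

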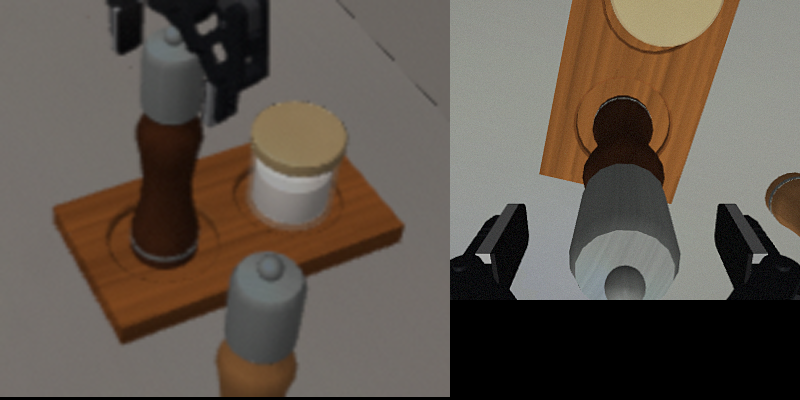

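The mill stands upright in the recess, foot at about (165,245), with the fingers open and clear on both sides. Retreating straight up.

Emit:
send_rows(targets=[0,0,0,0,0,-0.1,1,0,0,0,0,0,-0.3,1,0,0,0,0,0,-0.4,1,0,0,0,0,0,-0.5,1,0,0,0,0,0,-0.5,1])

```text
time_s: 13.9
eef_pos: [534.3, 4.1, 270.7]
ee_rot: [0.0, 0.991, 0.132, 0.0]
force: [0.6, 0.6, -0.6]
grip_width: 1.0
grip_force: 0.0
```

Emit:
send_rows(targets=[0,0,0,0,0,-0.4,1,0,0,0,0,0,-0.1,1,0,0,0,0,0,0,1,0,0,0,0,0,0,1])

```text
time_s: 14.4
eef_pos: [534.1, 4.1, 298.2]
ee_rot: [-0.0, 0.991, 0.132, -0.001]
force: [0.1, -0.5, 0.6]
grip_width: 1.003
grip_force: 0.0
```

Run:
```python
from h import *
s=monitor.sense();print(s["eef_pos"],s["force"],s["time_s"])
cv2.imwrite("pics/s6.png",eyes.capture("scene")["img"][:,:,::-1])
```

```text
[534.10734283   4.14899094 298.23062888] [ 0.12155028 -0.46619651  0.63211539] 14.4
```

View pics/s6.png

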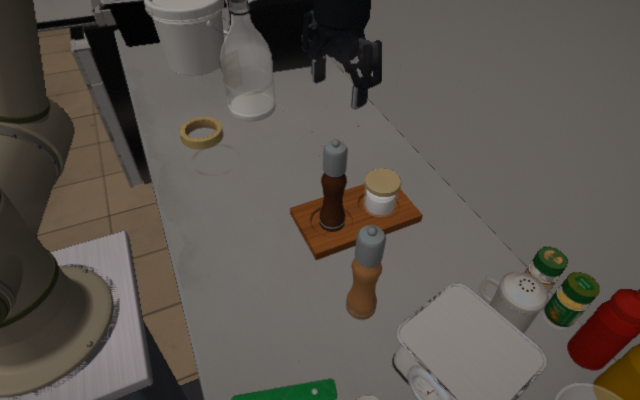

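The dark mill stands upright in the recess, foot at (332,222). The pale mill at (365,275) and the salt jar at (381,192) haven't moved, and the gripper is clear.

```bash
python3 -c "
from rig import job
print(job.finish_job())"
```

```text
the job is handed in; nothing more can be done
None
```

The dark mill is standing upright and released in the tray's empty recess, the light mill and salt jar are where they were, and the job was handed in at about 14.5 s.

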